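# Discard a used petri dish through a bolted gravity flap

## Task

Bin the used, lidded petri dish that lies on the raised loading tray of the bench-top discard box: with the fingertips push the bolt at the side of the box back by its stud so that the flap is free, then push the dish along the tray and in through the hanging flap until it drops into the box. Draw your fingers back so that the flap hangs shut, and push the bolt fully home again. Only push - do not pick anything up - and leave the things standing around where they are.

Things in the scene. Friction and masses are not known exactly. Their poses are not given: they have to be found in the camera images.
- discard_box: Bench-top discard box, steel and white plastic, fixed to the worktop, about 330 x 275 x 145 mm high. Origin on the worktop straight below the closed flap, on the centre line; x points into the box (away from the loading side), y to its left, z up. Offsets in all entries are in this frame, in mm. White hood over the mouth: x = -4 to 118, y = +-54, top at z = 145, 50 above the tray.
- tray (a point): Middle of the top of the flat steel loading tray, z = 95. It runs from x = -208 to the mouth, 186 wide, with a 5 mm high lip at its front end and 12 mm lips along its sides. Two straight guides 12 mm high narrow it like a funnel from y = +-91 at x = -80 to y = +-54 at x = -8.
- mouth (a point): Middle of the mouth's lower edge, on the tray top (z = 95) in the plane of the closed flap (x = 0). The mouth is 100 wide (y = +-50) and 42 high above the tray.
- sill (a point): Middle of the edge where the tray ends, 10 mm behind the closed flap. Beyond it things drop about 90 mm into the closed catch box (inside x = 10 to 114, y = +-50, clear side panes). The dish tips in over this edge once its middle is well past it, while its near rim is still just outside the mouth.
- flap (a joint): Gravity flap, an aluminium sheet 94 wide x 40 high x 2 mm, 20 g, hanging in the mouth from a pin along its upper edge 42 mm above the tray. 0 = hanging shut, grows (rad) as it swings into the box, to 1.4; it cannot swing outward and falls shut by itself. While the bolt is home it opens no more than a crack.
- flap_edge (a point): Middle of the flap's lower edge, 2 mm above the tray when shut.
- bolt (a joint): Shoot bolt, a horizontal 8 mm steel rod along the box's y axis, 12 mm above tray level, at the left (+y) side of the hood. 0 = home (its tip stands behind the flap and blocks it), grows (m) as it is drawn outward (+y), to its stop at 0.032; from 0.024 on the mouth is clear. It stays where it is left (about 1.5 N of friction).
- bolt_stud (a point): Point on the axis of the bolt's upright black thumb stud, 34 mm above tray level (z = 129). The stud is round, 10 mm across with a 13 mm head, and reaches up to 45 mm above tray level. Bolt home: it stands at x = 8.5, y = 115, 61 mm from the hood's side; drawn back: at y = 147.
- bolt_shelf (a point): Point on the bolt's shelf (z = 95, tray level), under the stud when the bolt is home. The rod runs over the shelf through two guides, 21 mm high, at y = 60 to 72 and y = 166 to 178; fingertips kept 24 mm or more above the shelf pass over rod and guides.
- dish_center (a point): Centre (half-way up, 8.5 mm above its underside) of the used petri dish on the loading tray: clear, with its flat clear lid on (the lid does not come off). 85 mm across over the lid's rim (upper half), 80 mm below it, 17 mm high, 90 g nominal. Being round it slips off a single fingertip that pushes off its centre line; two parted fingertips cradle it.
- dropper_bottle: White dropper bottle with a pointed cap, 31 mm across, 94 high, on the worktop at the right of the discard box; origin at its underside. Leave it.
- small_beaker: Small glass beaker, 50 mm across, 61 high, on the worktop at the right of the discard box; origin at its underside. Leave it.
- log_book: Dark blue log book, 210 x 150 x 31 mm, lying on the left of the worktop with a pen on it; origin at its underside. Leave it.
- wash_bottle: White wash bottle with a bent spout, 88 mm across, 238 high, at the left; origin at its underside. Leave it.
- amber_bottle: Amber bottle with a black cap, 58 mm across, 126 high, at the right; origin at its underside. Leave it.
- clean_dish: A second petri dish, open, without lid, 80 mm across and 15 high, lying on the worktop itself at the right; origin at its underside. Not the one to discard: leave it.
Things that resemble listed ones, but are neither listed nor needed, are in the scene too. What is shaped like the part that bears dish_center but yellow is not meant.

How it is judged:
By the outcome, as a careful person would: the job done as asked, in the order asked, and still so for the second after the job is handed in, with the robot touching nothing.
It also fails if it takes over 64 s, if anything falls off the work surface, if the arm or the gripper's body presses on something with over 40 N, if the wrist force passes 120 N, or if a joint passes its speed limit or range.

## Robot

A 6-joint arm with a two-finger parallel gripper is mounted at the origin on a cart in front of the work surface, level with it; the furniture and walls round the work are solid. World frame = base frame: x ahead of the robot, y to its left, z up, the work surface at z = 0. Lengths are in m, angles in rad, forces in N, time in s.
With the tool pointing down it reaches from about 0.375 to 0.9 m from the base axis. Payload 3.1 kg.
Tool frame: the origin (TCP) lies midway between the tips of the shut fingers; the grasp point (between the pads) lies 19 mm behind it (manip.hold_point_z is the distance from the TCP to the grasp point, in m); z points along the fingers, y is the direction in which the jaws open and shut (so a half turn about z gives the same grasp; the last joint's range is limited). The gripper opens to 85 mm and grips with 20 to 120 N. Pads are 22 mm wide; open, the fingers measure 114 mm over their backs; the gripper's body (76 mm by 85 mm) begins 54 mm behind the grasp point. The pads swing forward as they close: fully open they stand 13 mm farther back than shut.
Start: joints at [-1.306, 0.527, 1.433, -0, 1.181, -0.178], TCP at [0.268, -0.565, 0.231] pointing down, gripper open.
Joint ranges: [-3.08, 3.08], [-0.75, 2.2], [0.22, 2.44], [-1.43, 4.57], [0, 2.65], [-2.85, 2.85]. Speed limits (rad/s): [2.79, 2.79, 3.14, 3.14, 3.14, 3.14].

## Interface

Orientations are given as a unit quaternion [x, y, z, w].
In Python, from station import manip gives the robot as it stands.
- The arm moves only by the tool drive_tool, never from a script. Its argument "motion" is one flat list of numbers, 7 for each row, row after row: the shift along the tool's x, y, z in mm, then the turn, a rotation vector about the tool's x, y, z in degrees, then the finger opening in mm, from 0 to 85.4. A call has 1 to 8 rows; each row is the pose to reach, as a shift and turn from the pose measured when the call began, along the tool's axes at that moment; what a row does not reach only later rows make up. A row lasts 1/8 s, in which the tool goes at most 62.5 mm and 10.7 degrees, less where a joint would pass 70% of its speed; a pose out of reach is approached as far as the arm can. A call with a gripper value outside its range is refused whole. The fingers move at their own pace and stop on an object; "force" is the grip in N (left out, the last holds). Time passes only in rows, so rows that repeat a pose let the fingers close. It gives the time, the measured TCP pose, the force and the opening at its end, in the units of the state.
- manip.sense(): the state, without advancing time (a new reading comes with each control period).
- manip.snapshot(name): name is "scene" or "top" or "wrist"; returns a dict with "color" (384x512x3 uint8, red, green, blue), "fx", "fy", "cx", "cy" (pixels), "view" (4x4, takes a point from world to camera coordinates). Camera axes: x right, y up, looking along -z (the intrinsics and any distortion apply to the point x, -y, -z); pixel columns grow to the right and rows downward; lengths in m; the calibration is good to about 2 mm. A picture is of the moment at which its call begins. There is no depth.
- manip.sign_off(): hands the job in, once; it reports no verdict.
The state is a dict: "t": time; "q": joint angles; "qd": joint speeds; "tau": joint torques, N m; "tcp_pos": TCP position; "tool_rot": TCP orientation; "force": force on the tool from outside, world axes, zero at the start; "ft_torque": the same for the moment, N m; "finger_gap": opening from 0.0 (shut) to 1.0 (fully open).
Only numpy, scipy, OpenCV 4.12 (cv2) and the standard library are available. Lean on these libraries where they do the work, as an engineer would, in place of code of your own. Each camera call takes 0.05 s, during which the arm holds its last target.

## Working session

There is one attempt and no reset: what is moved stays moved. The work goes in short steps, Python scripts to look and compute and a tool call to move; the robot and the scene stay as the last step left them, time stands still between calls to the robot, and variables do not carry over. Pictures are saved under pics/ and viewed, and the job is handed in when it is done.

Besides the shell and the picture viewer there is one more tool, called after "Request:" as name(argument=value, ...), one argument or row to a line, values as JSON. drive_tool: Moves the arm, as the interface text tells. Its arguments: {"type":"object","properties":{"motion":{"type":"array","items":{"type":"number"}},"force":{"type":"number"}},"required":["motion"]}

```bash
ls; mkdir -p pics
cat > h.py <<'E'
from station import manip
import numpy as np, cv2
def snap(n,f):
    s=manip.snapshot(n); cv2.imwrite(f'pics/{f}.png',s['color'][:,:,::-1]); np.savez(f'pics/{f}.npz',**s); return s
def ld(f): return np.load(f'pics/{f}.npz')
def ray(s,u,v):
    V=s['view'];R=V[:3,:3];t=V[:3,3]
    d=np.array([(u-s['cx'])/s['fx'],-(v-s['cy'])/s['fy'],-1.]);return -R.T@t,R.T@d
def onz(s,u,v,z):
    o,d=ray(s,u,v);return o+d*(z-o[2])/d[2]
def proj(s,p):
    c=s['view'][:3,:3]@np.array(p)+s['view'][:3,3]
    return s['cx']+s['fx']*c[0]/-c[2], s['cy']+s['fy']*-c[1]/-c[2]
E
python3 - <<'E'
from h import *
for n in('scene','top','wrist'):
    s=snap(n,n+'0'); print(n,s.keys(),s['fx'],s['cx'],s['cy'],np.round(s['view'],3).tolist())
print(manip.sense())
E
```

```text
pics
scene dict_keys(['color', 'fx', 'fy', 'cx', 'cy', 'view']) 386.0011286514173 257.94923399408304 199.45238678701472 [[0.65, -0.76, 0.02, -0.385], [0.359, 0.33, 0.873, -0.275], [-0.669, -0.56, 0.488, -0.935], [0.0, 0.0, 0.0, 1.0]]
top dict_keys(['color', 'fx', 'fy', 'cx', 'cy', 'view']) 478.56530238145206 250.62245466480599 194.55452999525335 [[-0.097, -0.995, -0.004, -0.028], [0.971, -0.095, 0.218, -0.55], [-0.218, 0.017, 0.976, -1.568], [0.0, 0.0, 0.0, 1.0]]
wrist dict_keys(['color', 'fx', 'fy', 'cx', 'cy', 'view']) 344.1904772230975 259.73514031533034 192.0315825287618 [[0.429, -0.903, -0.003, -0.623], [0.872, 0.414, -0.262, 0.034], [0.238, 0.11, 0.965, -0.378], [0.0, 0.0, 0.0, 1.0]]
{'t': 0.15, 'q': array([-1.30650926e+00,  5.28262414e-01,  1.43361044e+00, -1.42492103e-05,
        1.18140148e+00, -1.78480770e-01]), 'qd': array([ 0.00049006, -0.00451547, -0.00453187, -0.00182621,  0.00169308,
       -0.00038078]), 'tau': array([ 9.92721943e-04, -4.42743587e+01, -1.78276420e+01, -2.72084162e-04,
        5.59560183e-03,  9.60466991e-06]), 'tcp_pos': array([ 0.26766414, -0.56417514,  0.23055162]), 'tool_rot': array([ 9.75593563e-01,  2.19582541e-01, -4.26465142e-05, -8.39783365e-04]), 'force': array([-0.53475319, -0.05555882, -0.189797  ]), 'ft_torque': array([-0.00210754, -0.05094156,  0.01691345]), 'finger_gap': 1.0012294356131188}
```

View pics/scene0.png

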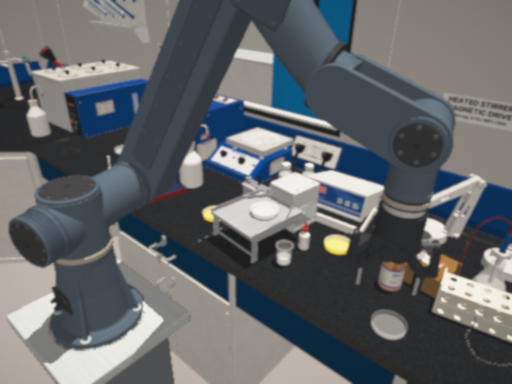

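View pics/top0.png

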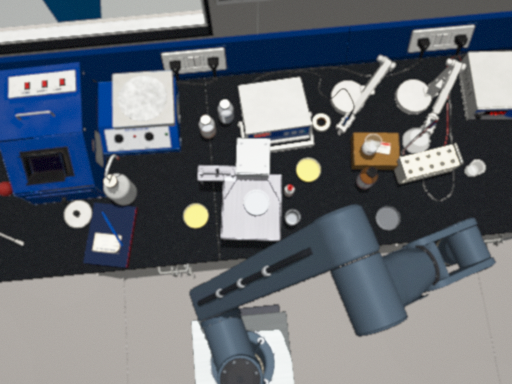

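View pics/wrist0.png

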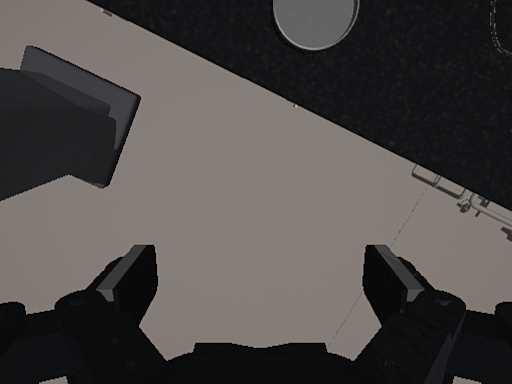

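The box stands ahead of the robot (top view ~(250,190)) with its mouth facing away from the base. Zooming in for the details.

Run:
```python
import cv2
a=cv2.imread('pics/top0.png')[125:255,180:310];cv2.imwrite('pics/topz.png',cv2.resize(a,None,fx=4.6,fy=4.6,interpolation=2))
a=cv2.imread('pics/scene0.png')[160:280,190:340];cv2.imwrite('pics/scenez.png',cv2.resize(a,None,fx=5,fy=5,interpolation=2))
```

```text
(no output)
```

View pics/topz.png

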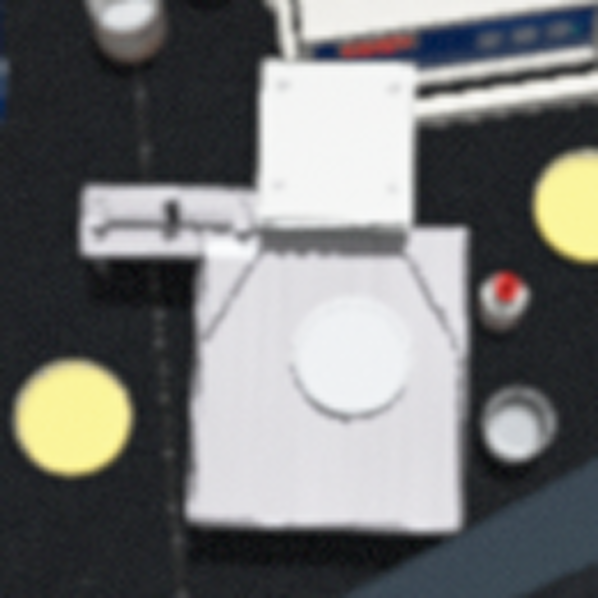

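View pics/scenez.png

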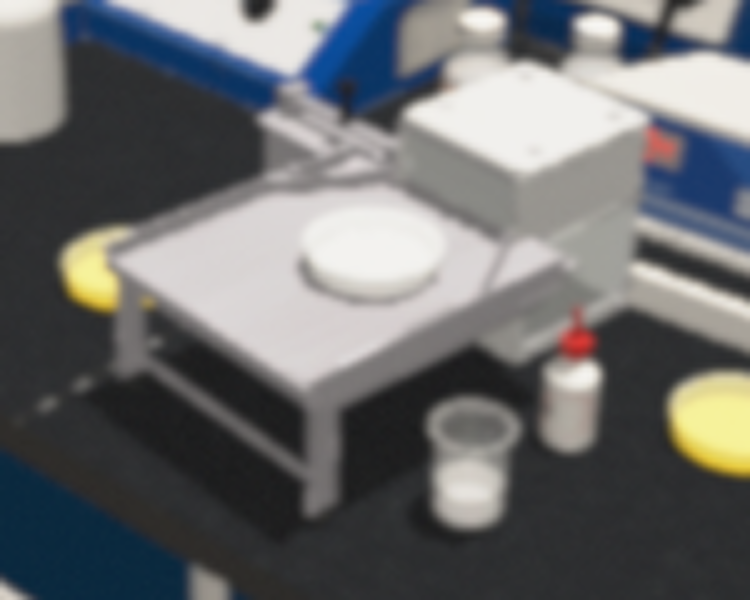

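The dish is at about (256,203) in the top picture, the stud at about (217,172), and the hood spans (237,138)–(270,175). I'll estimate the frame from the corners.

```bash
cat >> h.py <<'E'
def fitframe(pairs,z=None):
    # pairs: (box xy mm -> world xy)
    a=np.array([p[0] for p in pairs])/1000.;b=np.array([p[1] for p in pairs])
    ac=a-a.mean(0);bc=b-b.mean(0)
    th=np.arctan2((ac[:,0]*bc[:,1]-ac[:,1]*bc[:,0]).sum(),(ac*bc).sum())
    R=np.array([[np.cos(th),-np.sin(th)],[np.sin(th),np.cos(th)]])
    t=b.mean(0)-R@a.mean(0); return th,t,(b-(a@R.T+t))*1000
E
python3 - <<'E'
from h import *
s=ld('top0')
z=lambda u,v:(180+(u+.5)/4.6-.5,125+(v+.5)/4.6-.5)
P=[((118,54),(262,60),.145),((118,-54),(415,65),.145),((-4,-54),(409,229),.145),((-4,54),(260,222),.145),((-208,93),(188,522),.10),((-208,-93),(463,528),.10)]
pr=[]
for b,u,h in P:
    w=onz(s,*z(*u),h);pr.append((b,w[:2]));
th,t,r=fitframe(pr);print(np.degrees(th),t,r.round(1))
R=np.array([[np.cos(th),-np.sin(th)],[np.sin(th),np.cos(th)]])
g=s['color'][:,:,:].astype(int)
for nm,u,h in [('dish',(351,357),.112),('stud',(172,203),.140)]:
    w=onz(s,*z(*u),h);print(nm,w,R.T@(w[:2]-t)*1000)
E
```

```text
-7.252202581597901 [ 0.59746389 -0.09170322] [[ 1.2  1.2]
 [ 0.2 -0.9]
 [ 0.3  0.8]
 [ 2.1 -1.9]
 [-2.   4.6]
 [-1.7 -4. ]]
dish [ 0.5057409  -0.09482034  0.112     ] [-90.59571826 -14.67103362]
stud [0.62383362 0.02165054 0.14      ] [ 11.84932456 115.77577724]
```

```bash
cat >> h.py <<'E'
from scipy.spatial.transform import Rotation as Ro
TH=np.radians(-7.25);T0=np.array([.5975,-.0917])
def bw(x,y,z):
    c,s_=np.cos(TH),np.sin(TH);return np.array([T0[0]+(c*x-s_*y)/1000,T0[1]+(s_*x+c*y)/1000,z/1000])
def wb(p):
    c,s_=np.cos(TH),np.sin(TH);d=(np.array(p[:2])-T0)*1000;return np.array([c*d[0]+s_*d[1],-s_*d[0]+c*d[1],p[2]*1000])
def down(tilt=0):  # tool x along box x, z down; tilt>0: tips point forward into box
    X=Ro.from_euler('z',TH)*Ro.from_quat([1,0,0,0])
    return X*Ro.from_euler('y',tilt,degrees=True)
def plan(x,y,z,tilt=0):
    s=manip.sense();R=Ro.from_quat(s['tool_rot'])
    d=R.inv().apply(bw(x,y,z)-s['tcp_pos'])*1000
    rv=(R.inv()*down(tilt)).as_rotvec(degrees=True)
    print('shift',d.round(1),'rotvec',rv.round(2),'len',np.linalg.norm(d).round(),np.linalg.norm(rv).round(1))
def st():
    s=manip.sense();R=Ro.from_quat(s['tool_rot'])
    print('t',s['t'],'box',wb(s['tcp_pos']).round(1),'F',s['force'].round(1),'gap',round(s['finger_gap'],3),'rot',(down().inv()*R).as_rotvec(degrees=True).round(1))
E
python3 - <<'E'
from h import *
s=manip.snapshot('wrist');st=manip.sense();V=s['view']
c=-V[:3,:3].T@V[:3,3];R=Ro.from_quat(st['tool_rot'])
print('cam in tool mm',R.inv().apply(c-st['tcp_pos'])*1000,'look',R.inv().apply(-V[2,:3]))
print(down(20).as_matrix())
plan(-60,20,300)
plan(8.5,85,300)
E
```

```text
cam in tool mm [  66.18190804   -0.55173199 -141.6386903 ] look [-2.61992549e-01 -8.29304121e-04  9.65069540e-01]
[[ 0.93217973 -0.12619897  0.33928568]
 [-0.11858824 -0.99200495 -0.04316259]
 [ 0.34202014  0.         -0.93969262]]
shift [ 460.8 -334.9  -68.8] rotvec [-8.000e-02  1.000e-02  3.262e+01] len 574.0 32.6
shift [ 553.5 -352.8  -68.7] rotvec [-8.000e-02  1.000e-02  3.262e+01] len 660.0 32.6
```

Request:
drive_tool(
  motion=[30,-22,-40,0,0,3,0,75,-55,-69,0,0,6,0,125,-92,-69,0,0,10,0,175,-128,-69,0,0,15,0,225,-165,-69,0,0,20,0,275,-200,-69,0,0,25,0,325,-236,-69,0,0,29,0,375,-272,-69,0,0,32.6,0],
)

```text
t: 1.2
tcp_pos: [0.4907, -0.1561, 0.3002]
tool_rot: [0.998, -0.064, -0.0, -0.001]
force: [1.1, -0.5, -0.3]
finger_gap: -0.003
```

Run:
```python
from h import *
st();plan(-60,20,300)
```

```text
t 1.2 box [-97.8 -77.4 300.2] F [ 1.1 -0.5 -0.3] gap -0.003 rot [ 0.1 -0.   0.1]
shift [ 37.6 -97.5   0.3] rotvec [-0.06  0.01 -0.11] len 104.0 0.1
```

Request:
drive_tool(
  motion=[15,-40,0,0,0,0,0,30,-80,0,0,0,0,0,37.6,-97.5,0,0,0,0,0,37.6,-97.5,0,0,0,0,0],
)

```text
t: 1.7
tcp_pos: [0.5406, -0.0637, 0.3001]
tool_rot: [0.998, -0.063, -0.0, -0.0]
force: [0.9, 0.2, -0.0]
finger_gap: 0.004
```

Run:
```python
from h import *
st();s=snap('wrist','w1');
b=cv2.imread('pics/w1.png');cv2.imwrite('pics/w1z.png',cv2.resize(b,None,fx=1.56,fy=1.56))
for p in [(0,0,95),(-91,-14.7,112),(8.5,115,140),(-4,54,145),(-4,-54,145)]: print(p,np.round(proj(s,bw(*p)),1))
snap('top','t1')
```

```text
t 1.7 box [-59.9  20.6 300.1] F [ 0.9  0.2 -0. ] gap 0.004 rot [ 0. -0. -0.]
(0, 0, 95) [281.4 104.7]
(-91, -14.7, 112) [295.6 199. ]
(8.5, 115, 140) [148.6  95.2]
(-4, 54, 145) [220.6 110.6]
(-4, -54, 145) [349.3 110.7]
```

View pics/w1z.png

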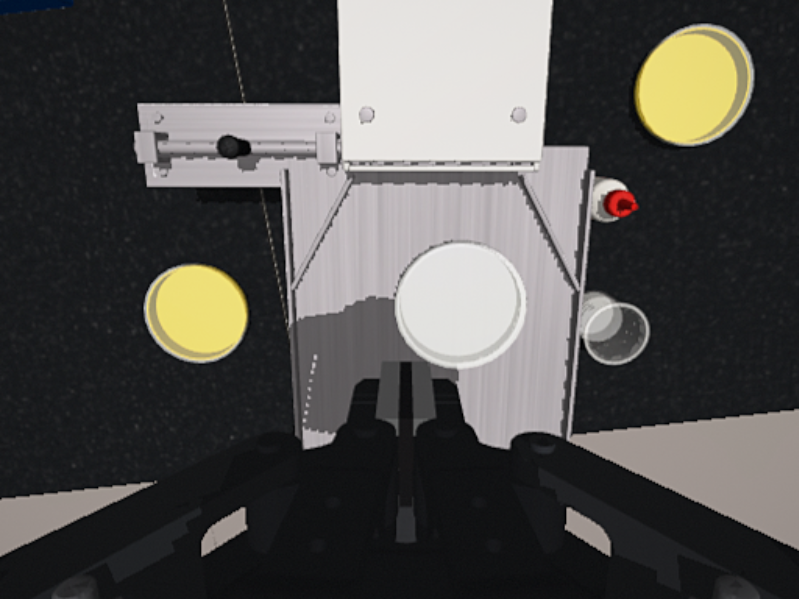

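Run:
```python
from h import *
s=ld('w1');k=1.5600
q=lambda u,v:((u+.5)/1.5625-.5,(v+.5)/1.5625-.5)
P=[((-4,54),(342,161),.145),((-4,-54),(541,161),.145),((8.5,115),(230,146),.140),((-80,91),(293,290),.107),((-80,-91),(579,290),.107),((-8,54),(351,178),.107),((-8,-54),(521,178),.107)]
pr=[(b,onz(s,*q(*u),h)[:2]) for b,u,h in P]
th,t,r=fitframe(pr);print(np.degrees(th),t,r.round(1).tolist())
R=np.array([[np.cos(th),-np.sin(th)],[np.sin(th),np.cos(th)]])
w=onz(s,*q(461,304),.112);print(R.T@(w[:2]-t)*1000)
# dish mask centre in top view, too
for p in [(-91,-14.7,112)]: pass
# stud by triangulation top & wrist
t0=ld('t1')
def tri(a,ua,b,ub):
    o1,d1=ray(a,*ua);o2,d2=ray(b,*ub)
    A=np.stack([d1,-d2],1);x=np.linalg.lstsq(A,o2-o1,rcond=None)[0]
    return (o1+d1*x[0]+o2+d2*x[1])/2,np.linalg.norm(o1+d1*x[0]-o2-d2*x[1])
z=lambda u,v:(180+(u+.5)/4.6-.5,125+(v+.5)/4.6-.5)
for n,a,b in [('hoodL',(260,224),(342,161)),('hoodR',(408,230),(541,161)),('dish',(351,357),(461,304)),('stud',(172,203),(230,146))]:
    print(n,tri(t0,z(*a),s,q(*b)))
```

```text
-7.086183462940496 [ 0.60029765 -0.08970651] [[3.8, -1.4], [3.7, 0.3], [-0.8, -1.1], [-0.5, 0.7], [-1.1, -0.8], [-2.7, -1.3], [-2.4, 3.4]]
[-88.79691859 -15.86491552]
hoodL (array([ 0.60603102, -0.03721182,  0.12942184]), np.float64(0.004327698193461596))
hoodR (array([ 0.59190271, -0.14551306,  0.12675126]), np.float64(0.0029640271939879457))
dish (array([ 0.50759658, -0.09509417,  0.10297755]), np.float64(5.750643918892327e-05))
stud (array([0.62219662, 0.02116128, 0.14460215]), np.float64(0.000793965907545666))
```

```bash
sed -i 's/^TH=.*/TH=np.radians(-7.15);T0=np.array([.599,-.0907])/' h.py
python3 - <<'E'
from h import *
st();plan(8.5,84,300);plan(8.5,84,124)
E
```

```text
t 1.8 box [-61.7  18.  300.1] F [0.2 0.4 0.6] gap -0.001 rot [ 0.  -0.1  0.2]
shift [ 69.9 -66.3   0.1] rotvec [-0.02  0.05 -0.25] len 96.0 0.3
shift [ 70.1 -66.3 176.1] rotvec [-0.02  0.05 -0.25] len 201.0 0.3
```

Request:
drive_tool(
  motion=[35,-33,0,0,0,0,0,70,-66,10,0,0,0,0,70,-66,55,0,0,0,0,70,-66,100,0,0,0,0,70,-66,125,0,0,0,0,70,-66,140,0,0,0,0,70,-66,140,0,0,0,0],
)

```text
t: 2.68
tcp_pos: [0.6172, -0.0098, 0.1594]
tool_rot: [0.998, -0.065, -0.001, -0.0]
force: [0.4, -0.2, 0.1]
finger_gap: -0.004
```

Run:
```python
from h import *
st();plan(8.5,84,124)
s=snap('wrist','w2');snap('scene','s2')
a=cv2.imread('pics/scene'[:5]+'s2.png')[150:250,220:340];cv2.imwrite('pics/s2z.png',cv2.resize(a,None,fx=6,fy=6,interpolation=2))
```

```text
t 2.675 box [  8.   82.6 159.4] F [ 0.4 -0.2  0.1] gap -0.004 rot [ 0.  -0.2  0.3]
shift [ 0.6 -1.4 35.4] rotvec [-0.01  0.16 -0.33] len 35.0 0.4
```

View pics/w2.png

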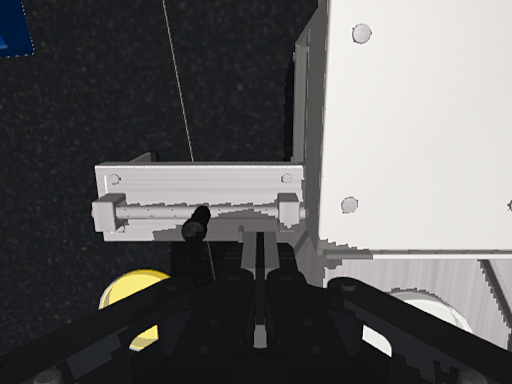

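View pics/s2z.png

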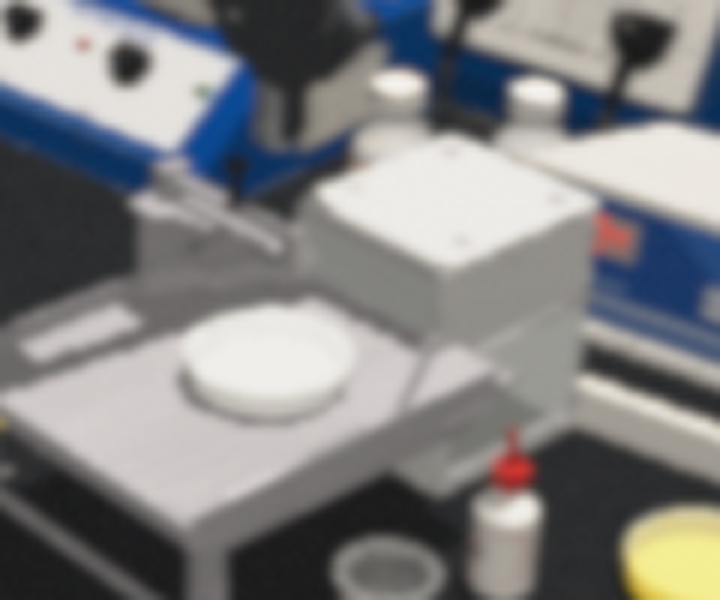

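Run:
```python
from h import *
s=ld('w2')
print(wb(onz(s,194,229,.140)), proj(s,bw(8,82.6,159)))
print(wb(onz(s,316,250,.145)),[wb(onz(s,u,240,.165)) for u in(243,280,222,305)])
```

```text
[ 11.08548157 115.923086   140.        ] (np.float64(260.8387186995947), np.float64(250.662937130891))
[  1.66901192  55.41768015 145.        ] [array([ 15.78343511,  90.17752608, 165.        ]), array([ 15.69710715,  74.42209432, 165.        ]), array([ 15.83243338,  99.12003778, 165.        ]), array([ 15.63877911,  63.77683724, 165.        ])]
```

Request:
drive_tool(
  motion=[2,-1,20,0,0,0,0,2,-1,35,0,0,0,0,2,-1,35,0,0,0,0,2,-12,35,0,0,0,0,2,-20,35,0,0,0,0,2,-26,35,0,0,0,0,2,-30,35,0,0,0,0,2,-34,35,0,0,0,0],
)

```text
t: 3.78
tcp_pos: [0.6254, 0.0241, 0.1265]
tool_rot: [0.998, -0.065, 0.001, 0.0]
force: [0.5, -2.1, 1.0]
finger_gap: -0.001
```

Run:
```python
from h import *
st()
s=snap('wrist','w3')
```

```text
t 3.775 box [ 11.9 117.2 126.5] F [ 0.5 -2.1  1. ] gap -0.001 rot [-0.   0.1  0.3]
```

View pics/w3.png

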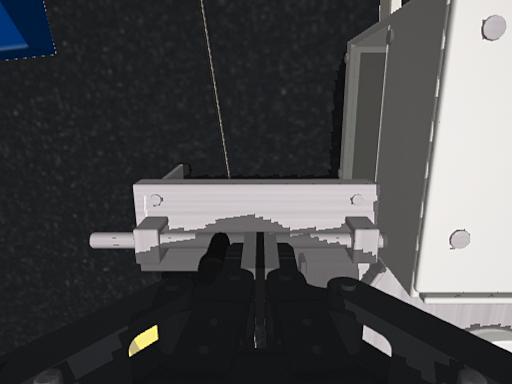

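The stud is against the finger back, the rod end now sticks out left of the guide (~(90,240)), and the force is about 2 N. I'll keep pushing toward the stop.

Request:
drive_tool(
  motion=[0,-4,0,0,0,0,0,0,-7,0,0,0,0,0,0,-10,0,0,0,0,0,0,-11,0,0,0,0,0,0,-12,0,0,0,0,0],
)

```text
t: 4.45
tcp_pos: [0.6267, 0.0347, 0.1264]
tool_rot: [0.998, -0.064, 0.001, 0.002]
force: [-1.5, -8.2, 2.0]
finger_gap: -0.0
```

Run:
```python
from h import *
st()
```

```text
t 4.45 box [ 11.9 127.9 126.4] F [-1.5 -8.2  2. ] gap -0.0 rot [-0.2  0.1  0.2]
```

Stop reached (8 N at y≈128, as predicted). Now back off, lift and look.

Request:
drive_tool(
  motion=[0,10,0,0,0,0,0,0,12,-30,0,0,0,0,0,12,-80,0,0,0,0,-50,30,-90,0,0,0,20,-100,60,-90,0,0,0,30,-140,100,-90,0,0,0,38,-170,130,-90,0,0,0,40,-170,140,-90,0,0,0,40],
)

```text
t: 5.45
tcp_pos: [0.4375, -0.0821, 0.2166]
tool_rot: [0.998, -0.066, -0.0, 0.001]
force: [0.2, -0.7, 0.9]
finger_gap: 0.471
```

Run:
```python
from h import *
st()
s=snap('wrist','w4')
plan(-160,-15.5,215,0);plan(-155,-15.5,103,20)
print(Ro.from_quat(manip.sense()['tool_rot']).as_matrix().round(3))
```

```text
t 5.45 box [-161.3  -11.6  216.6] F [ 0.2 -0.7  0.9] gap 0.471 rot [-0.1 -0.   0.4]
shift [-1.1  2.9  1.9] rotvec [ 0.18 -0.15 -0.37] len 4.0 0.4
shift [  3.6   2.5 113.9] rotvec [ 0.24 19.85 -0.33] len 114.0 19.9
[[ 0.991 -0.131  0.002]
 [-0.131 -0.991 -0.003]
 [ 0.003  0.003 -1.   ]]
```

View pics/w4.png

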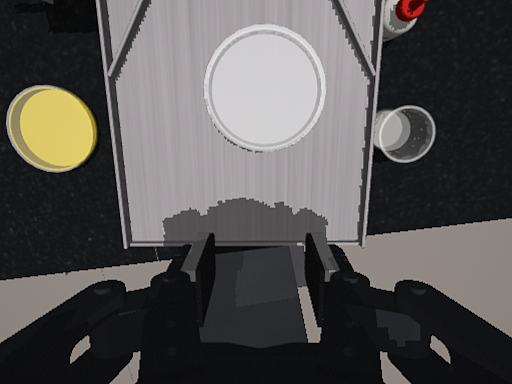

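Run:
```python
from h import *
s=ld('w4')
print(wb(onz(s,265,88,.112)),wb(onz(s,204,88,.112)),wb(onz(s,326,88,.112)))
print([wb(onz(s,u,v,.107)) for u,v in[(109,75),(375,75)]])
plan(-160,-15,180,15);plan(-160,-15,100,15);
```

```text
[-88.59393224 -15.33732818 112.        ] [-88.32388331  26.44941802 112.        ] [-88.86412598 -57.14648053 112.        ]
[array([-79.14282942,  92.52256594, 107.        ]), array([-80.32311939, -91.65701267, 107.        ])]
shift [-1.2  2.2 36.9] rotvec [ 0.22 14.85 -0.34] len 37.0 14.9
shift [ -1.4   2.  116.9] rotvec [ 0.22 14.85 -0.34] len 117.0 14.9
```

Request:
drive_tool(
  motion=[-1,3,30,0,7,0,40,-1,3,65,0,15,0,40,-1,3,95,0,15,0,40,-1,3,108,0,15,0,40,-1,3,114,0,15,0,40,-1,3,117,0,15,0,40,-1,3,117,0,15,0,40],
)

```text
t: 6.38
tcp_pos: [0.4393, -0.0868, 0.1001]
tool_rot: [0.989, -0.065, 0.132, 0.01]
force: [0.0, 0.3, -0.1]
finger_gap: 0.468
```

Run:
```python
from h import *
st()
s=snap('wrist','w5')
```

```text
t 6.375 box [-158.9  -16.   100.1] F [ 0.   0.3 -0.1] gap 0.468 rot [-0.2 15.2  0.3]
```

View pics/w5.png

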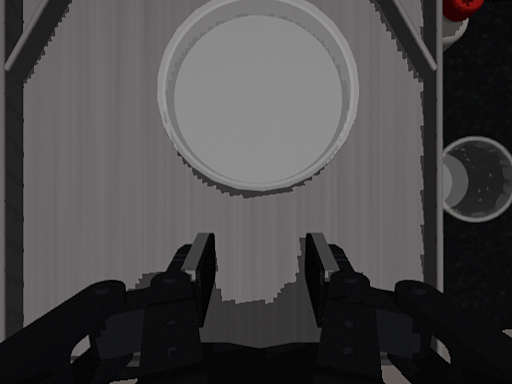

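Request:
drive_tool(
  motion=[7,-0.5,4,0,0,0,40,15,-0.5,6,0,0,0,40,21,-0.5,7.5,0,0,0,40,30,-2,10,0,0,0,40,40,-5,13,0,0,0,40,50,-8,15.5,0,0,0,40,57,-11,17.5,0,0,0,40,63,-13,19,0,0,0,40],
)

```text
t: 7.42
tcp_pos: [0.5064, -0.0823, 0.0985]
tool_rot: [0.989, -0.065, 0.132, 0.01]
force: [-1.2, 0.2, 0.4]
finger_gap: 0.469
```

Run:
```python
from h import *
st()
s=snap('wrist','w6')
```

```text
t 7.425 box [-92.9  -3.2  98.5] F [-1.2  0.2  0.4] gap 0.469 rot [-0.2 15.2  0.3]
```

View pics/w6.png

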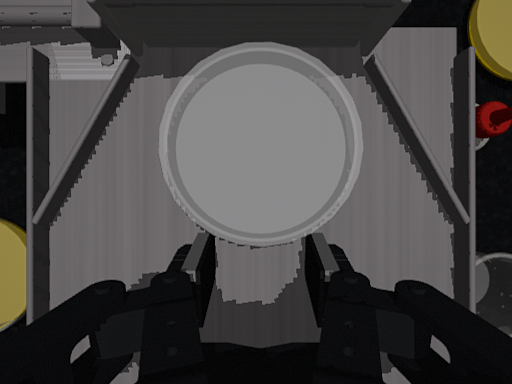

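The dish is cradled by both tips; its centre (261,144) is about 4 mm right of the funnel axis (column ~251). I'll correct that while pushing on.

Request:
drive_tool(
  motion=[8,-1.5,2,0,0,0,40,16,-3,4,0,0,0,40,23,-3.5,6,0,0,0,40,31,-3.5,8,0,0,0,40,39,-3.5,10.5,0,0,0,40,46,-3.5,12.5,0,0,0,40,52,-3.5,14,0,0,0,40],
)

```text
t: 8.35
tcp_pos: [0.5617, -0.0862, 0.0989]
tool_rot: [0.989, -0.065, 0.133, 0.011]
force: [0.1, 0.8, -0.0]
finger_gap: 0.464
```

Run:
```python
from h import *
st()
s=snap('wrist','w7')
```

```text
t 8.35 box [-37.6  -0.2  98.9] F [ 0.1  0.8 -0. ] gap 0.464 rot [-0.3 15.3  0.3]
```

View pics/w7.png

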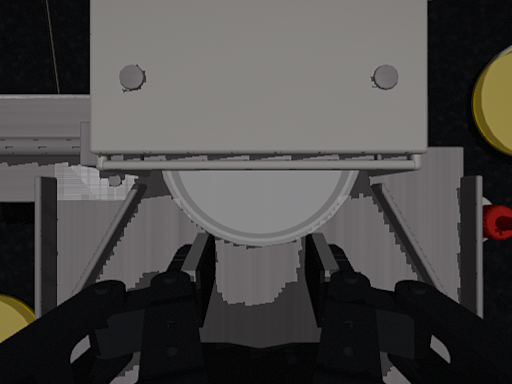

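Request:
drive_tool(
  motion=[7,0,2,0,0,0,40,14,0,4,0,0,0,40,19,0,5,0,0,0,40,22,0,6,0,0,0,40],
)

```text
t: 8.9
tcp_pos: [0.586, -0.0897, 0.0993]
tool_rot: [0.989, -0.065, 0.134, 0.011]
force: [-0.3, -0.2, -0.7]
finger_gap: 0.468
```

Run:
```python
from h import *
st()
s=snap('wrist','w8')
```

```text
t 8.9 box [-13.   -0.6  99.3] F [-0.3 -0.2 -0.7] gap 0.468 rot [-0.3 15.4  0.3]
```

View pics/w8.png

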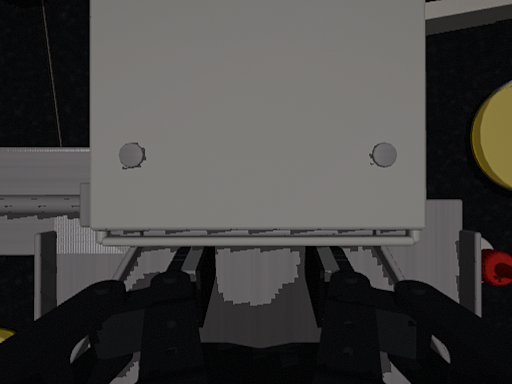

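The near rim is gone from view, so the dish may have dropped. Before drawing back I'll check the scene view.

Run:
```python
from h import *
s=snap('scene','s8')
a=cv2.imread('pics/s8.png')[150:250,220:340];cv2.imwrite('pics/s8z.png',cv2.resize(a,None,fx=6,fy=6,interpolation=2))
```

```text
(no output)
```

View pics/s8z.png

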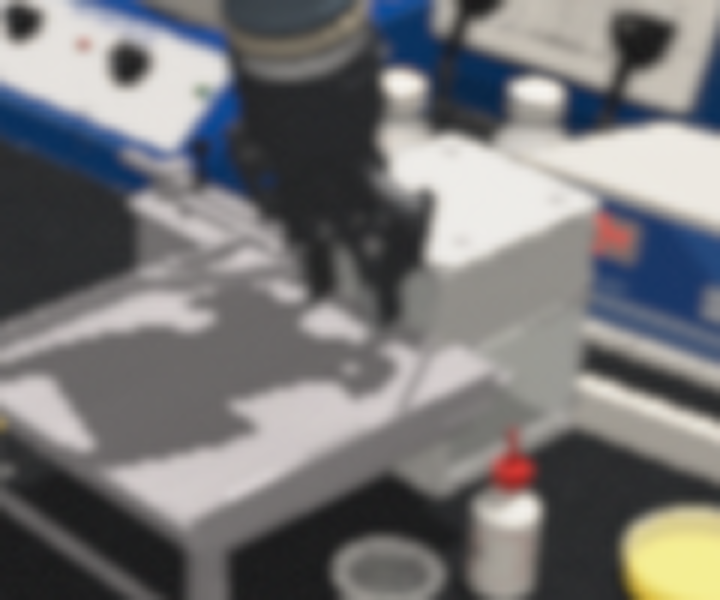

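Request:
drive_tool(
  motion=[-14,0,-4,0,0,0,40,-34,0,-10,0,0,0,40,-70,0,-30,0,0,0,40,-100,0,-70,0,8,0,40,-130,0,-110,0,16,0,40,-135,0,-130,0,25,0,40,-135,0,-130,0,33,0,40,-135,0,-130,0,33,0,40],
)

```text
t: 10.0
tcp_pos: [0.4486, -0.0503, 0.1599]
tool_rot: [0.966, -0.049, 0.252, -0.039]
force: [-0.4, -0.9, -0.2]
finger_gap: 0.47
```

Run:
```python
from h import *
st()
s=snap('wrist','w9')
s=snap('scene','s9')
a=cv2.imread('pics/s9.png')[150:250,220:340];cv2.imwrite('pics/s9z.png',cv2.resize(a,None,fx=6,fy=6,interpolation=2))
```

```text
t 10.0 box [-154.3   21.4  159.9] F [-0.4 -0.9 -0.2] gap 0.47 rot [ 6.4 28.9 -1.3]
```

View pics/w9.png

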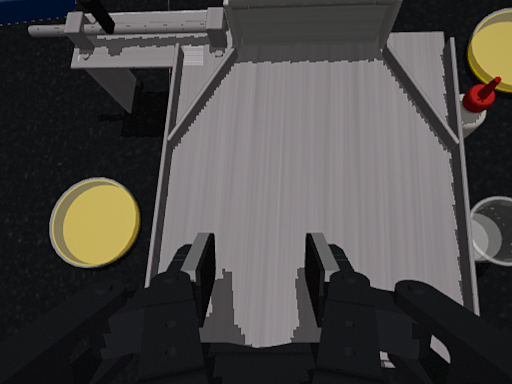

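View pics/s9z.png

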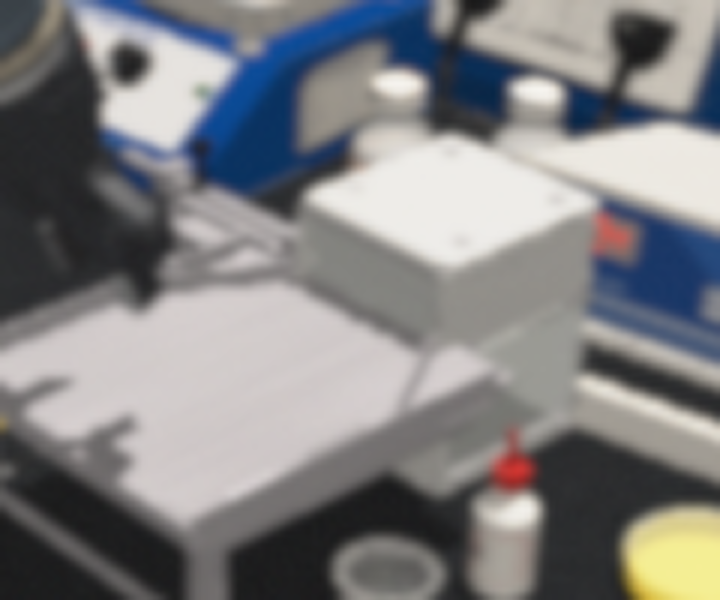

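The tray is empty. Checking the side pane before/after, and the flap closely.

Run:
```python
from h import *
a=cv2.imread('pics/s2.png')[195:240,280:325];b=cv2.imread('pics/s9.png')[195:240,280:325]
c=cv2.imread('pics/w9.png')[0:75,215:405]
i=lambda x,f:cv2.resize(x,None,fx=f,fy=f,interpolation=2)
ab=np.hstack([i(a,8),i(b,8)]);cc=i(c,3.78);cc=cc[:,:720]
cc=np.pad(cc,((0,0),(0,720-cc.shape[1]),(0,0)))
ab=i(ab,.8); ab=np.pad(ab,((0,0),(0,720-ab.shape[1]),(0,0)))
cv2.imwrite('pics/c9.png',np.vstack([ab,cc]))
```

```text
(no output)
```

View pics/c9.png

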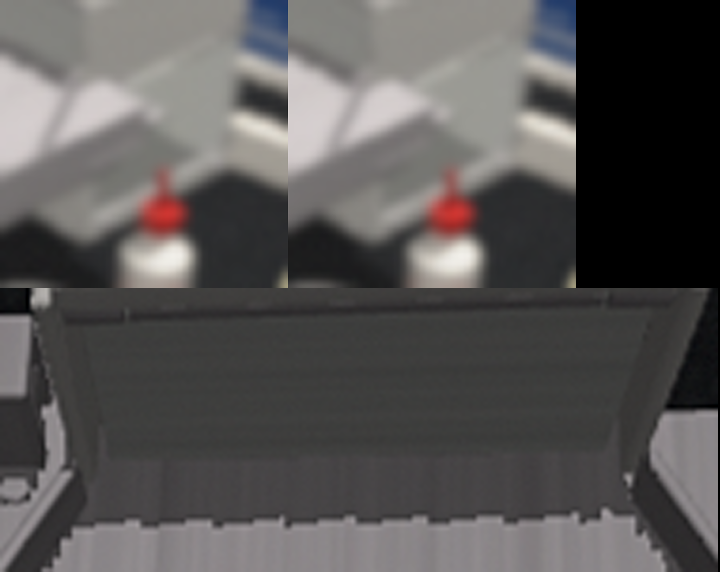

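Run:
```python
from h import *
s=ld('w9')
for p in [(0,47,97),(0,-47,97),(0,47,137),(0,-47,137),(10,0,95),(0,0,97),(-4,54,145),(15,0,102),(-8,54,107),(-8,-54,107)]: print(p,np.round(proj(s,bw(*p)),1))
```

```text
(0, 47, 97) [244.6  43.7]
(0, -47, 97) [376.   40.6]
(0, 47, 137) [235.5   1.8]
(0, -47, 137) [391.2  -4. ]
(10, 0, 95) [309.1  32.1]
(0, 0, 97) [309.   42.2]
(-4, 54, 145) [221.4  -2.5]
(15, 0, 102) [309.6  19.4]
(-8, 54, 107) [232.1  44.5]
(-8, -54, 107) [390.5  40.8]
```

The flap's lower edge, at row ~44 (columns 242–376), matches the projected shut position. Now the bolt.

Run:
```python
from h import *
for a in [(-100,40,230),(0,182,200),(11,182,200)]: plan(*a)
s=ld('top0'); print(onz(s,118,180,.2))
```

```text
shift [ 83.  -22.9 -32.5] rotvec [ -6.42 -28.68   1.07] len 92.0 29.4
shift [ 155.  -156.4   57.2] rotvec [ -6.42 -28.68   1.07] len 227.0 29.4
shift [ 164.6 -155.9   62.5] rotvec [ -6.42 -28.68   1.07] len 235.0 29.4
[0.60052222 0.3302245  0.2       ]
```

Request:
drive_tool(
  motion=[40,-10,-20,-2,-9,0,10,83,-23,-32,-4,-18,0.5,0,105,-60,0,-6,-27,1,0,125,-100,25,-6.4,-28.7,1.1,0,150,-140,45,-6.4,-28.7,1.1,0,165,-156,62,-6.4,-28.7,1.1,0,165,-156,62,-6.4,-28.7,1.1,0],
)

```text
t: 10.98
tcp_pos: [0.633, 0.0868, 0.201]
tool_rot: [0.998, -0.066, 0.0, 0.003]
force: [1.7, -0.8, -0.1]
finger_gap: -0.0
```

Run:
```python
from h import *
st(); plan(11,182,126)
s=snap('wrist','w10')
```

```text
t 10.975 box [ 11.6 180.4 201. ] F [ 1.7 -0.8 -0.1] gap -0.0 rot [-0.3  0.1  0.4]
shift [-0.7 -2.1 75. ] rotvec [ 0.34 -0.06 -0.41] len 75.0 0.5
```

View pics/w10.png

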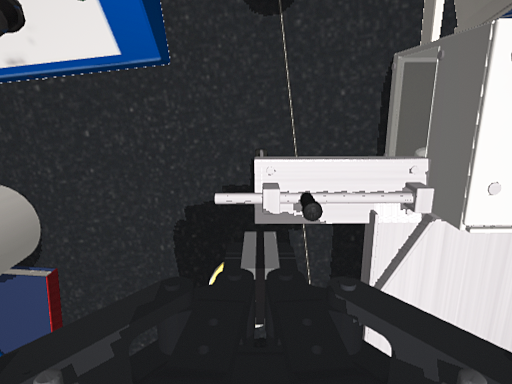

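Request:
drive_tool(
  motion=[-1,-2,35,0,0,0,0,-1,-2,60,0,0,0,0,-1,-2,75,0,0,0,0,-1,-2,75,0,0,0,0,-1,8,75,0,0,0,0,-1,14,75,0,0,0,0,-1,22,75,0,0,0,0,-1,29,75,0,0,0,0],
)

```text
t: 12.02
tcp_pos: [0.6464, 0.0654, 0.1286]
tool_rot: [0.998, -0.065, 0.01, 0.001]
force: [-0.4, 0.8, -1.0]
finger_gap: -0.002
```

Run:
```python
from h import *
st(); s=snap('wrist','w11')
```

```text
t 12.025 box [ 27.6 160.8 128.6] F [-0.4  0.8 -1. ] gap -0.002 rot [-0.1  1.2  0.3]
```

View pics/w11.png

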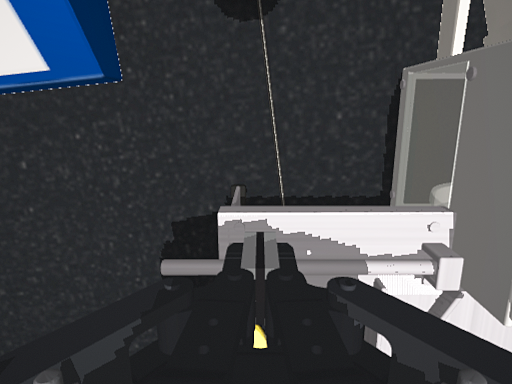

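Run:
```python
from h import *
st(); x=manip.sense();print(x['q'].round(3),x['qd'].round(3),x['tau'].round(1),x['ft_torque'].round(2))
snap('scene','s11'); a=cv2.imread('pics/s11.png')[140:240,220:340];cv2.imwrite('pics/s11z.png',cv2.resize(a,None,fx=6,fy=6,interpolation=2))
```

```text
t 12.075 box [ 27.5 160.  128.4] F [ 0.2 -0.7 -0.2] gap -0.002 rot [-0.1  1.2  0.3]
[-0.071  0.674  1.471 -0.003  0.976  1.632] [ 0.011  0.009 -0.005  0.005  0.002  0.017] [  1.4 -47.9 -15.1   0.2  -0.1  -0. ] [-0.01 -0.01 -0.02]
```

View pics/s11z.png

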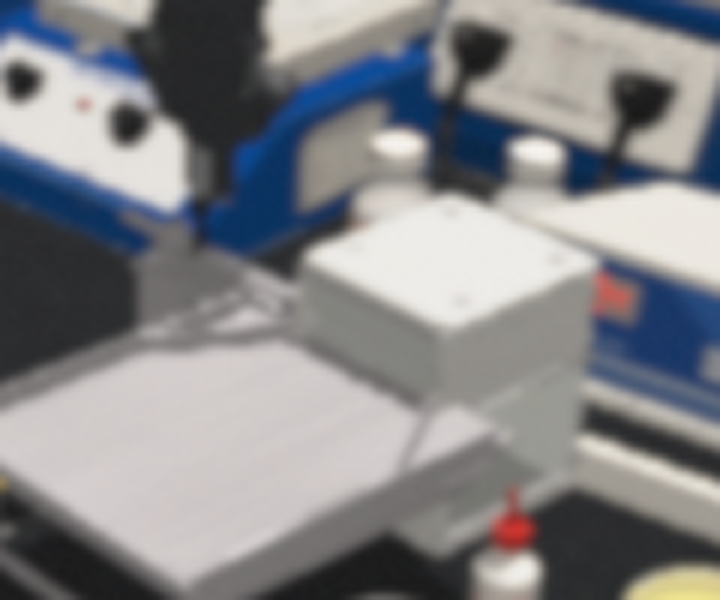

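Request:
drive_tool(
  motion=[0,-6,0,0,0,0,0,0,-12,-10,0,0,0,0,0,-15,-40,0,0,0,0,0,-15,-40,0,0,0,0],
)

```text
t: 12.62
tcp_pos: [0.6496, 0.0813, 0.1713]
tool_rot: [0.998, -0.065, 0.013, 0.001]
force: [-0.2, 0.1, -0.2]
finger_gap: 0.001
```

Run:
```python
from h import *
st(); s=snap('wrist','w12')
```

```text
t 12.625 box [ 28.8 176.9 171.3] F [-0.2  0.1 -0.2] gap 0.001 rot [-0.   1.5  0.3]
```

View pics/w12.png

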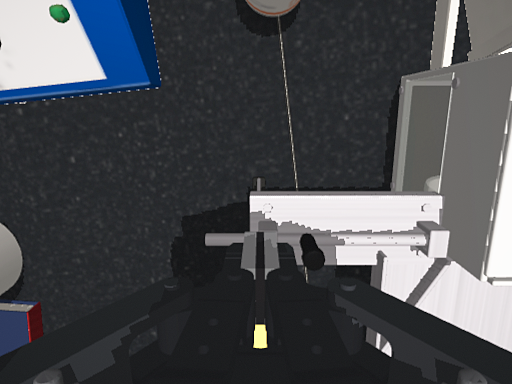

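Run:
```python
from h import *
print(wb(onz(ld('w12'),314,256,.140)),wb(onz(ld('w10'),312,210,.140)))
plan(11,182,171);plan(11,182,127)
```

```text
[ 12.17201758 147.77572455 140.        ] [ 10.6155804 148.1498717 140.       ]
shift [-16.6  -5.4  -1.6] rotvec [ 0.04 -1.35 -0.26] len 18.0 1.4
shift [-17.7  -5.4  42.4] rotvec [ 0.04 -1.35 -0.26] len 46.0 1.4
```

The stud is still drawn back at y≈148; the tool had drifted about 17 mm in x without touching it. I'll correct that and check before pushing.

Request:
drive_tool(
  motion=[-9,-5,0,0,-1,0,0,-17,-5,0,0,-1.4,0,0,-17,-5,0,0,-1.4,0,0],
)

```text
t: 13.05
tcp_pos: [0.6309, 0.0884, 0.1685]
tool_rot: [0.998, -0.065, -0.002, 0.0]
force: [0.2, -0.4, -0.1]
finger_gap: -0.002
```

Run:
```python
from h import *
st(); plan(11,182,127)
```

```text
t 13.05 box [  9.3 181.7 168.5] F [ 0.2 -0.4 -0.1] gap -0.002 rot [-0.1 -0.2  0.2]
shift [ 1.8 -0.4 41.5] rotvec [ 0.05  0.19 -0.25] len 42.0 0.3
```

Request:
drive_tool(
  motion=[1,0,20,0,0,0,0,1,0,36,0,0,0,0,1,0,41,0,0,0,0,1,0,41,0,0,0,0],
)

```text
t: 13.55
tcp_pos: [0.6315, 0.0882, 0.127]
tool_rot: [0.998, -0.065, -0.002, 0.0]
force: [0.6, -0.1, 0.3]
finger_gap: -0.003
```

Run:
```python
from h import *
st(); snap('wrist','w13')
```

```text
t 13.55 box [ 10.  181.5 127. ] F [ 0.6 -0.1  0.3] gap -0.003 rot [-0.1 -0.2  0.3]
```

View pics/w13.png

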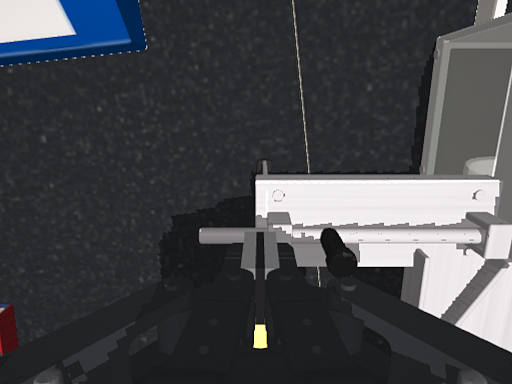

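Aligned with the stud. Push toward home.

Request:
drive_tool(
  motion=[0,8,0,0,0,0,0,0,13,0,0,0,0,0,0,18,0,0,0,0,0,0,24,0,0,0,0,0],
)

```text
t: 14.1
tcp_pos: [0.6292, 0.0643, 0.128]
tool_rot: [0.998, -0.065, -0.001, 0.0]
force: [0.5, 1.7, 0.6]
finger_gap: -0.003
```

Run:
```python
from h import *
st()
```

```text
t 14.1 box [ 10.6 157.5 128. ] F [0.5 1.7 0.6] gap -0.003 rot [-0.  -0.1  0.3]
```

Request:
drive_tool(
  motion=[0,6,1,0,0,0,0,0,11,1,0,0,0,0,0,16,1,0,0,0,0,0,19,1,0,0,0,0,0,21,1,0,0,0,0],
)

```text
t: 14.72
tcp_pos: [0.6265, 0.0433, 0.127]
tool_rot: [0.998, -0.065, -0.001, 0.0]
force: [0.7, 1.8, 1.2]
finger_gap: 0.004
```

Run:
```python
from h import *
st();snap('wrist','w14')
```

```text
t 14.725 box [ 10.6 136.3 127. ] F [0.7 1.8 1.2] gap 0.004 rot [-0.  -0.1  0.3]
```

View pics/w14.png

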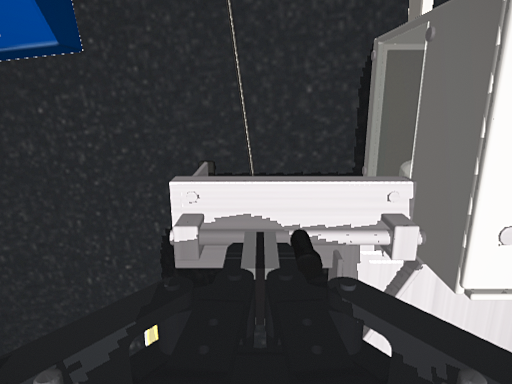

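Nearly home, still only friction force (1.8 N). A few more mm, until the stop.

Request:
drive_tool(
  motion=[0,1.5,0,0,0,0,0,0,3,0,0,0,0,0,0,4,0,0,0,0,0,0,4,0,0,0,0,0],
)

```text
t: 15.28
tcp_pos: [0.6262, 0.0412, 0.127]
tool_rot: [0.998, -0.065, -0.001, -0.002]
force: [1.4, 7.5, 1.4]
finger_gap: -0.004
```

Run:
```python
from h import *
st()
```

```text
t 15.275 box [ 10.6 134.3 127. ] F [1.4 7.5 1.4] gap -0.004 rot [ 0.2 -0.1  0.3]
```

At the home stop (7.5 N). Back off, lift and check.

Request:
drive_tool(
  motion=[0,-8,0,0,0,0,0,0,-14,-10,0,0,0,0,0,-16,-50,0,0,0,0,0,-16,-100,0,0,0,0,-40,0,-140,0,0,0,0,-80,40,-160,0,8,0,0,-110,70,-160,0,16,0,0,-110,70,-160,0,16,0,0],
)

```text
t: 16.27
tcp_pos: [0.4988, -0.0135, 0.2845]
tool_rot: [0.989, -0.066, 0.133, 0.007]
force: [0.3, -0.0, -0.4]
finger_gap: 0.001
```

Run:
```python
from h import *
st();s=snap('wrist','w15');snap('scene','s15');snap('top','t15')
for p in [(8.5,115,140),(0,47,97),(0,-47,97)]: print(np.round(proj(s,bw(*p)),1))
```

```text
t 16.275 box [-109.    64.1  284.5] F [ 0.3 -0.  -0.4] gap 0.001 rot [ 0.1 15.3  0.5]
[201.3  87.5]
[277.4 108.7]
[372.2 108. ]
```

View pics/w15.png

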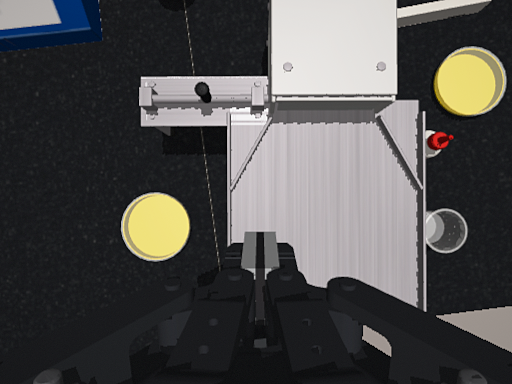

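View pics/s15.png

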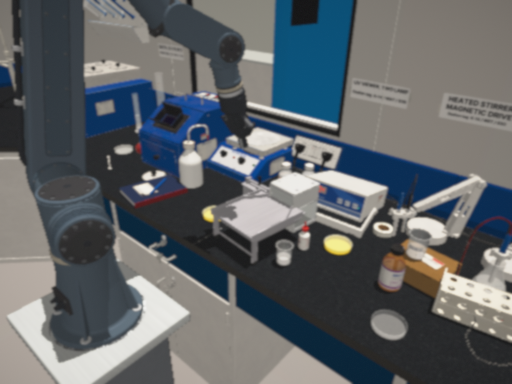

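View pics/t15.png

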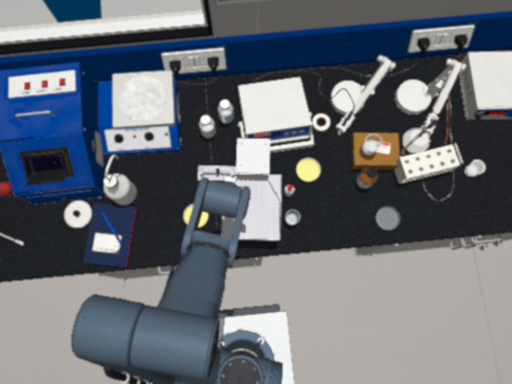

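Run:
```python
from h import *
print(manip.sign_off())
```

```text
the job is handed in; nothing more can be done
None
```

I binned the dish and the bolt is home again. The job is handed in, and the robot clock stood at about 16.4 s of the 64 s allowed. `sign_off` gives no verdict.

**What I did:** with shut fingers I pushed the bolt stud out to its stop (8 N there). With the fingers parted 40 mm and tilted 15° I pushed the dish down the tray and through the flap. I then drew back, and pushed the stud home until it met its stop (7.5 N).

**Last checks:**
- **Dish:** the tray is empty. A white rim shows through the catch box's left pane, though the right pane in the scene view showed no clear change.
- **Flap:** after I drew back, its lower edge was within a few pixels of the projected shut position. I did not look at it up close again after bolting.
- **Bolt:** the stud appears within about 3 pixels of its projected home position.
- **Other things:** the dropper bottle, beaker and the rest looked unmoved by eye; I did not measure them. The robot touches nothing.

**What disagreed:**
- On the first try at pushing the bolt home, the tool drifted about 17 mm along the box's x and passed beside the stud without moving it. I found no cause, and the second try went normally.
- The hood's front corners disagreed with my fitted box position by about 4–6 mm, while the other points I used agreed within about 4 mm. I allowed for this in the clearances.

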